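# Unlatch the ball hitch and hold its tongue up

## Task

Uncouple the small tow hitch on the bench: take the upright tab on top of the coupler, pull it sideways against its spring all the way to the stop (toward the side where the latch's arm hangs down, away from the spring barrel) while the coupler still sits on the ball, then swing the tongue up off the ball. Finish while holding it there by the latch tab, still and with the latch's claw about 30 mm above the top of the ball: do not lower it or let go. Leave the other things on the bench where they are.

Things in the scene. Friction and masses are not known exactly. Their poses are not given: they have to be found in the camera images.
- hitch: Bench-mounted ball hitch, fixed: dark steel base plate 345x110x12 mm, a steel ball (diameter 50 mm) on a neck, and a grey pivot bracket. Origin on the bench under the ball's centre; x runs along the tongue from the ball to the pivot 250 mm away (roughly away from the robot, turned up to 0.4 rad), y is the direction in which the latch is pulled, z up.
- ball_top (a point): Top of the ball, 100 mm above the bench. To be 30 mm above it the claw must rise 81 mm.
- pivot (a point): Middle of the tongue's pivot axis, at hitch x 250 mm, 75 mm above the bench. The axis runs along the hitch's y.
- tongue (a joint): Angle of the tongue about the pivot (rad): 0 with the coupler down on the ball, grows as it swings up, stop at 0.6. Claw above the top of the ball: 13 mm at 0.26 rad, 30 mm at 0.33, 50 mm at 0.42. It weighs 2.5 to 5 N at the tab, has no spring or brake and falls if let go. Until the latch is pulled 15 mm the claw under the ball keeps it down (0.01 rad of play).
- coupler (a point): Centre of the top of the coupler, the hood over the ball at the end of the grey tongue: 74 mm long (x), 64 mm wide (y), 108 mm above the bench when down, with guide rails to 118 mm. A spring barrel 17 mm thick (its top 120 mm above the bench) sticks out of it to 68 mm on the -y side. Fingertips more than 122 mm above the bench are clear of all but the tab. Axes turn with the tongue.
- latch (a joint): Travel of the latch (m) across the coupler along the hitch's y: 0 closed, 0.020 at its stop, fully open. A spring pushes it closed with 6 N at 0 and 12 N at 0.020. It rides on the tongue; its direction stays along the hitch's y as the tongue swings.
- latch_tab (a point): The place to grip on the latch's upright steel tab on top of the coupler. Tab: 14 mm thick along y (close the fingers along y), 30 mm wide along x, 114 to 170 mm above the bench when down, round on top. This point is in its middle, 152 mm above the bench; from the pivot it lies 250 mm toward the ball and 77 mm up when down. It moves with latch and tongue.
- claw_edge (a point): Underside of the latch's claw near its inner edge, the lowest part of the latch: 49 mm above the bench when down, under the flat shoulder beneath the ball, 12 mm from the ball's axis when closed, 32 mm when open. The claw hangs on an arm down the +y side of the coupler.
- strap_a: Bystander, leave alone: clamp strap, slotted steel bar 42x170x20 mm, lying beside the hitch. Origin at the centre of its underside.
- tee_bolt_b: Bystander, leave alone: tee bolt with nut, 36x152x30 mm, lying beside the hitch. Origin at the centre of its underside.
- nut_0: Bystander, leave alone: hexagon nut 30x34x24 mm, lying beside the hitch. Origin at the centre of its underside.
- nut_2: Bystander, leave alone: hexagon nut 36x41x29 mm, lying beside the hitch. Origin at the centre of its underside.
- shelf_block: Bystander, leave alone: steel block 36x45x45 mm, lying beside the hitch. Origin at the centre of its underside.
- side_block: Bystander, leave alone: steel block 50x90x30 mm, near right. Origin at the centre of its underside.
- punch: Bystander, leave alone: punch 13x120x13 mm, near left. Origin at the centre of its underside.

How it is judged:
On the way, in this order (a step that is already met when the one before it is completed fails the run):
1. the latch is pulled sideways to its stop (at least 16 of 20 mm) while the coupler is still down on the ball (value of joint latch above 0.016 m and value of joint tongue below 0.04 rad), for 0.1 s.
2. the tongue is swung up clear of the ball, held by the latch (value of joint tongue above 0.26 rad and contact force between the fingers and latch above 1 N), for 0.2 s.
At the end, for the whole second after the job is handed in: The fingers hold the latch, and the tongue stands still at 0.26 to 0.42 rad, that is with the claw's underside about 13 to 50 mm above the top of the ball, and no other loose thing touches it (all of step 2 and value of joint tongue below 0.42 rad and velocity of joint tongue between -0.05 and 0.05 rad/s and contact force between tongue and strap_a below 0.5 N and contact force between tongue and tee_bolt_b below 0.5 N and contact force between tongue and nut_0 below 0.5 N and contact force between tongue and nut_2 below 0.5 N and contact force between tongue and shelf_block below 0.5 N and contact force between tongue and side_block below 0.5 N and contact force between tongue and punch below 0.5 N); the arm keeps its last pose, push and grip.
It fails at once if another thing on the bench is moved by more than 20 mm (distance of any of strap_a, tee_bolt_b, nut_0, nut_2, shelf_block, side_block, punch from where it was at the start of the episode above 0.02 m).
It also fails if it takes over 32 s, if anything falls off the work surface, if the arm or the gripper's body presses on something with over 40 N, if the wrist force passes 120 N, or if a joint passes its speed limit or range.

## Robot

A 6-joint arm with a two-finger parallel gripper is mounted at the origin on a cart in front of the work surface, level with it; the furniture and walls round the work are solid. World frame = base frame: x ahead of the robot, y to its left, z up, the work surface at z = 0. Lengths are in m, angles in rad, forces in N, time in s.
With the tool pointing down it reaches from about 0.25 to 0.775 m from the base axis. Payload 8.9 kg.
Tool frame: the origin (TCP) lies at the very end of the fingers, on their centre line; the grasp point (between the pads) lies 19 mm behind it; x points along the fingers, y is the direction in which the jaws open and shut, and the axes are right-handed (so a half turn about x gives the same grasp; the last joint's range is limited). The gripper opens to 85 mm and grips with 20 to 120 N. Pads are 22 mm wide; open, the fingers measure 114 mm over their backs; the gripper's body (76 mm by 85 mm) begins 54 mm behind the grasp point. The pads swing forward as they close: fully open they stand 13 mm farther back than shut.
Start: joints at [1.064, 0.291, -0.153, 1.127, 0, 1.431], TCP at [0.189, 0.49, 0.231] pointing down, gripper open.
Joint ranges: [-2.52, 2.52], [-0.91, 1.74], [-1.3, 1.37], [-1.96, 2.02], [-1.52, 1.47], [-3.14, 3.14]. Speed limits (rad/s): [2.22, 2.22, 2.79, 3.14, 3.14, 3.14].

## Interface

Orientations are given as a rotation vector (axis times angle).
In Python, from workcell import arm, imaging, outline_of, landmark_of gives the robot as it stands.
- The arm moves only by the tool step_arm, never from a script. Its argument "deltas" is a list of rows, each a list of 3 entries, a list of its own where there are three numbers: the shift along the tool's x, y, z in cm, then the turn about the tool's x in degrees, then the opening, from 0 (shut) to 1 (fully open). In form: [[[dx, dy, dz], twist, hand], ...]. A call has 1 to 12 rows; each row is the pose to reach, as a shift and turn from the pose commanded when the call began, along the tool's axes at that moment; what a row does not reach only later rows make up. A row lasts 1/10 s, in which the tool goes at most 50 mm and 8.59 degrees, less where a joint would pass 70% of its speed; a pose out of reach is approached as far as the arm can. A call with a gripper value outside its range is refused whole. The fingers move at their own pace and stop on an object; the grip force is fixed at half the most. Time passes only in rows, so rows that repeat a pose let the fingers close. It gives the time, the measured TCP pose, the force and the opening at its end, in the units of the state.
- arm.observe(): the state, without advancing time (a new reading comes with each control period).
- imaging.snapshot(name): name is "side" or "top"; returns the picture (480x640x3 uint8, red, green, blue); there is no depth.
- imaging.get_calibration(name): a dict with "camera_matrix" (3x3 intrinsics, pixels), "R" (3x3) and "t" (3): a world point X has camera coordinates R X + t. Camera axes: x right, y down, z forward; pixel columns grow to the right and rows downward; lengths in m; the calibration is good to about 2 mm. A picture is of the moment at which its call begins. get_calibration takes no time and is no camera call.
- arm.close_job(): hands the job in, once; it reports no verdict.
Trained networks look in the newest picture that a camera, given by its name, has taken for a name from the list of things; names that differ only in an ending like _2 or _b are one class to them, and where a whole thing is asked for, a point or a joint stands for the part that bears it (a point fixed in the world has none). Each returns a list of dicts, best first, with "confidence" (0 to 1); they miss things now and then, are a little off and sometimes report something else, mostly with a low value. They report only what shows in the picture. A call takes as long as a camera call.
- outline_of(target, camera): "pixels" (480x640 bool, what is visible of it) and "at" ([column, row] in pixels, amid what is visible of it).
- landmark_of(target, camera): "at" ([column, row] in pixels: a listed point, or the origin of a listed thing).
The state is a dict: "t": time; "qpos": joint angles; "joint_vel": joint speeds; "joint_efforts": joint torques, N m; "position": TCP position; "orientation": TCP orientation; "force": force on the tool from outside, world axes, zero at the start; "wrist_torque": the same for the moment, N m; "gripper_width": opening from 0.0 (shut) to 1.0 (fully open).
Only numpy, scipy, OpenCV 4.12 (cv2) and the standard library are available. Lean on these libraries where they do the work, as an engineer would, in place of code of your own. Each camera call takes 0.05 s, during which the arm holds its last target. There are 200 camera calls.

## Working session

There is one attempt and no reset: what is moved stays moved. The work goes in short steps, Python scripts to look and compute and a tool call to move; the robot and the scene stay as the last step left them, time stands still between calls to the robot, and variables do not carry over. Pictures are saved under pics/ and viewed, on a budget of 10 in all, crops included, one or two more only if the job needs it, and the job is handed in when it is done.

Besides the shell and the picture viewer there is one more tool, called after "Request:" by a JSON object that holds its "op" and its "data". step_arm: Moves the arm, as the interface text tells. Its arguments: {"type":"object","properties":{"deltas":{"type":"array"}},"required":["deltas"]}

```bash
mkdir -p pics; cat > h.py <<'E'
import numpy as np, cv2
from scipy.spatial.transform import Rotation as Rn
from workcell import arm, imaging, outline_of, landmark_of
def cal(c):
    k=imaging.get_calibration(c); return np.array(k["camera_matrix"]),np.array(k["R"]),np.array(k["t"])
def proj(c,X):
    K,R,t=cal(c); p=K@(R@np.asarray(X,float)+t); return p[:2]/p[2]
def ray(c,uv):
    K,R,t=cal(c); d=R.T@np.linalg.inv(K)@np.array([uv[0],uv[1],1.]); return -R.T@t,d/np.linalg.norm(d)
def atz(c,uv,z):
    o,d=ray(c,uv); return o+d*(z-o[2])/d[2]
def tri(u1,u2,c1="side",c2="top"):
    o1,d1=ray(c1,u1);o2,d2=ray(c2,u2)
    s=np.linalg.lstsq(np.c_[d1,-d2],o2-o1,rcond=None)[0]
    a,b=o1+s[0]*d1,o2+s[1]*d2; return (a+b)/2,np.linalg.norm(a-b)
E
python3 - <<'E'
from h import *
np.set_printoptions(precision=3,suppress=True)
for c in("side","top"):
    im=imaging.snapshot(c); cv2.imwrite(f"pics/{c}0.png",im[:,:,::-1])
    K,R,t=cal(c); print(c,-R.T@t,R[2])
P={}
for n in("latch_tab","ball_top","pivot","coupler","claw_edge"):
    for c in("side","top"):
        r=landmark_of(n,c); P[n,c]=r[0]["at"] if r else None
        print(n,c,[(np.round(x["at"],1),round(x["confidence"],2)) for x in r[:2]])
    if P[n,"side"] is not None and P[n,"top"] is not None: print("  ",tri(P[n,"side"],P[n,"top"]))
s=arm.observe();print(s["t"],s["position"],s["orientation"],Rn.from_rotvec(s["orientation"]).as_matrix())
E
```

```text
side [0.399 0.836 0.902] [ 0.16  -0.72  -0.676]
top [ 0.401 -0.022  1.345] [ 0.154 -0.007 -0.988]
latch_tab side [(array([330.3, 238.9]), 0.83)]
latch_tab top [(array([300.3, 247.2]), 0.9)]
   (array([0.564, 0.025, 0.142]), np.float64(0.00020291558112427768))
ball_top side [(array([329.1, 254.1]), 0.86), (array([333.7, 250.8]), 0.32)]
ball_top top [(array([298.9, 252.2]), 0.57)]
   (array([0.561, 0.03 , 0.097]), np.float64(0.007133766805473459))
pivot side [(array([253.4, 218. ]), 0.61)]
pivot top [(array([339.1, 162. ]), 0.94)]
   (array([ 0.795, -0.071,  0.079]), np.float64(0.004515241965928287))
coupler side [(array([330.7, 253.6]), 0.64)]
coupler top [(array([297.8, 251.9]), 0.91)]
   (array([0.559, 0.032, 0.102]), np.float64(0.0027574758920190802))
claw_edge side [(array([325.9, 271.7]), 0.82)]
claw_edge top [(array([296.7, 251.6]), 0.73)]
   (array([0.568, 0.038, 0.043]), np.float64(0.0036421062411485664))
0.6 [0.189 0.49  0.231] [ 0.289  1.551 -0.289] [[-0.     0.36   0.933]
 [-0.     0.933 -0.36 ]
 [-1.    -0.     0.   ]]
```

```bash
python3 - <<'E'
import cv2,numpy as np
a=cv2.imread("pics/side0.png");b=cv2.imread("pics/top0.png")
cv2.imwrite("pics/v1.png",np.vstack([cv2.resize(a[130:380,150:550],(800,500),interpolation=cv2.INTER_CUBIC)]))
cv2.imwrite("pics/v2.png",cv2.resize(b[100:400,100:500],(800,600),interpolation=cv2.INTER_CUBIC))
E
```

```text
(no output)
```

View pics/v1.png

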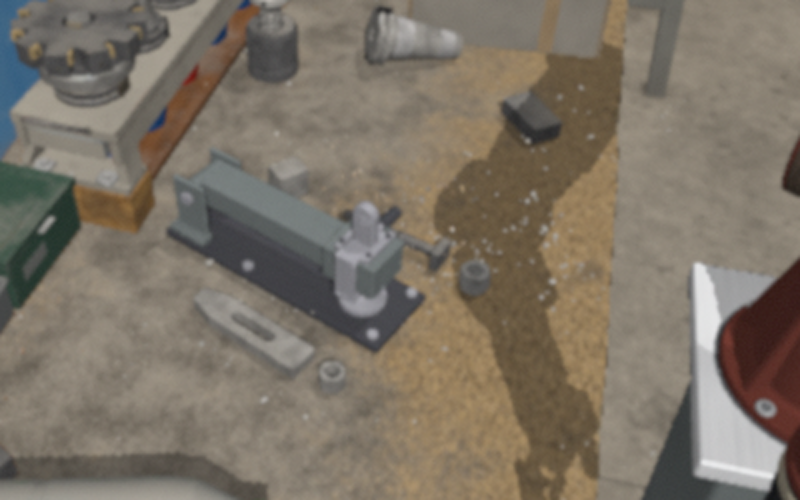

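View pics/v2.png

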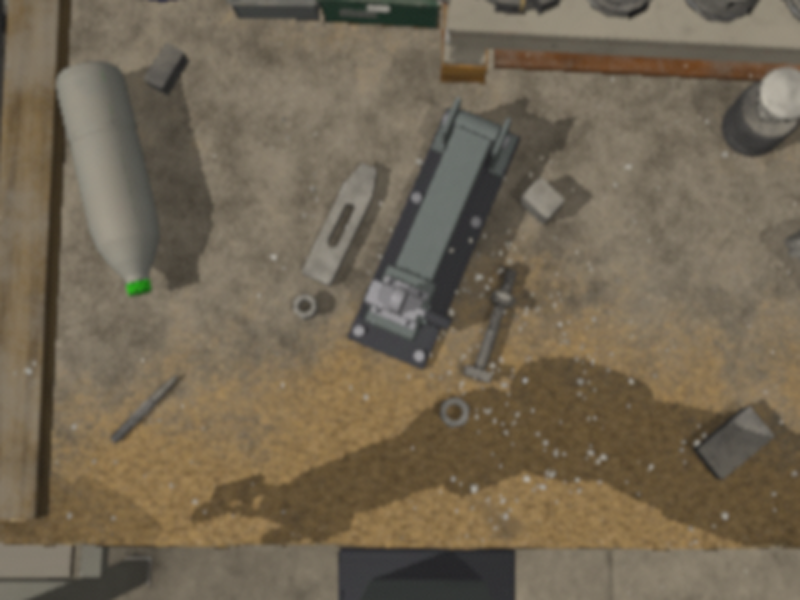

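The side view shows the tab at about (365,212) in the crop, with the claw arm on the camera (+y) side. The top view shows the tongue running up to the pivot at about (480,125), the claw arm left of the coupler at (375,295), and the spring barrel on the right at (437,320). The tool yaw already nearly matches. Next I fit the hitch pose to all landmarks.

```bash
cat > fit.py <<'E'
from h import *
from scipy.optimize import least_squares
np.set_printoptions(precision=3,suppress=True)
L={"latch_tab":(0,0,.152),"ball_top":(0,0,.1),"pivot":(.25,0,.075),"coupler":(0,0,.108),"claw_edge":(0,.012,.049)}
O={("latch_tab","side"):(330.3,238.9),("latch_tab","top"):(300.3,247.2),("ball_top","side"):(329.1,254.1),("ball_top","top"):(298.9,252.2),
("pivot","side"):(253.4,218),("pivot","top"):(339.1,162),("coupler","side"):(330.7,253.6),("coupler","top"):(297.8,251.9),("claw_edge","side"):(325.9,271.7),("claw_edge","top"):(296.7,251.6)}
def W(p,X): c,s=np.cos(p[2]),np.sin(p[2]); return np.array([p[0]+c*X[0]-s*X[1],p[1]+s*X[0]+c*X[1],X[2]])
f=lambda p:np.concatenate([proj(c,W(p,L[n]))-uv for (n,c),uv in O.items()])
r=least_squares(f,[.56,.03,-.4],loss="soft_l1")
print(r.x);[print(k,v) for k,v in zip(O,f(r.x).reshape(-1,2))]
s=arm.observe();R=Rn.from_rotvec(s["orientation"]).as_matrix();p=r.x
print("tool yaw",np.arctan2(R[1,2],R[0,2]),"shift cm above tab (z .231):",100*R.T@(W(p,(0,0,.231))-s["position"]))
E
python3 fit.py
```

```text
[ 0.562  0.03  -0.413]
('latch_tab', 'side') [ 0.449 -1.435]
('latch_tab', 'top') [-2.562  0.197]
('ball_top', 'side') [ 1.025 -0.475]
('ball_top', 'top') [-0.291 -1.996]
('pivot', 'side') [0.404 1.243]
('pivot', 'top') [-0.259  2.559]
('coupler', 'side') [-0.481 -2.396]
('coupler', 'top') [ 0.68  -2.113]
('claw_edge', 'side') [ 0.698 -0.36 ]
('claw_edge', 'top') [-1.528 -0.744]
tool yaw -0.36783964803394215 shift cm above tab (z .231): [  0.032 -29.438  51.395]
```

Request:
{"op": "step_arm", "data": {"deltas": [[[0,-29.4,51.4],1.8,1],[[0,-29.4,51.4],1.8,1],[[0,-29.4,51.4],1.8,1],[[0,-29.4,51.4],1.8,1],[[0,-29.4,51.4],1.8,1],[[0,-29.4,51.4],1.8,1],[[0,-29.4,51.4],1.8,1],[[0,-29.4,51.4],1.8,1],[[0,-29.4,51.4],1.8,1],[[0,-29.4,51.4],1.8,1],[[0,-29.4,51.4],1.8,1],[[0,-29.4,51.4],1.8,1]]}}

```text
t: 1.8
position: [0.5641, 0.0283, 0.2313]
orientation: [0.314, 1.547, -0.314]
force: [0.2, -0.2, 0.5]
gripper_width: 1.002
```

Request:
{"op": "step_arm", "data": {"deltas": [[[3,0,0],0,1],[[6,0,0],0,1],[[8,0,0],0,1],[[9.5,0,0],0,1],[[9.5,0,0],0,1],[[9.5,0,0],0,1]]}}

```text
t: 2.4
position: [0.5628, 0.0307, 0.1367]
orientation: [0.313, 1.548, -0.313]
force: [0.4, -0.1, 0.2]
gripper_width: 0.999
```

```bash
python3 - <<'E'
from h import *
np.set_printoptions(precision=3,suppress=True)
for c in("side","top"):
    im=imaging.snapshot(c); cv2.imwrite(f"pics/{c}1.png",im[:,:,::-1])
    for n in("latch_tab","coupler","claw_edge"):
        print(c,n,[(np.round(x["at"],1),round(x["confidence"],2)) for x in landmark_of(n,c)[:2]])
s=arm.observe();R=Rn.from_rotvec(s["orientation"]).as_matrix();print(s["t"],s["position"],s["force"],R,proj("side",s["position"]))
a=cv2.imread("pics/side1.png");cv2.imwrite("pics/v3.png",cv2.resize(a[150:300,220:420],(800,600),interpolation=cv2.INTER_CUBIC))
E
```

```text
side latch_tab [(array([328.5, 239.2]), 0.84)]
side coupler []
side claw_edge [(array([328.6, 270.2]), 0.88), (array([412.4, 193.5]), 0.44)]
top latch_tab []
top coupler []
top claw_edge []
2.8 [0.563 0.031 0.137] [-0.017  0.541 -0.216] [[ 0.001  0.389  0.921]
 [-0.     0.921 -0.389]
 [-1.     0.     0.001]] [330.336 242.392]
```

View pics/v3.png

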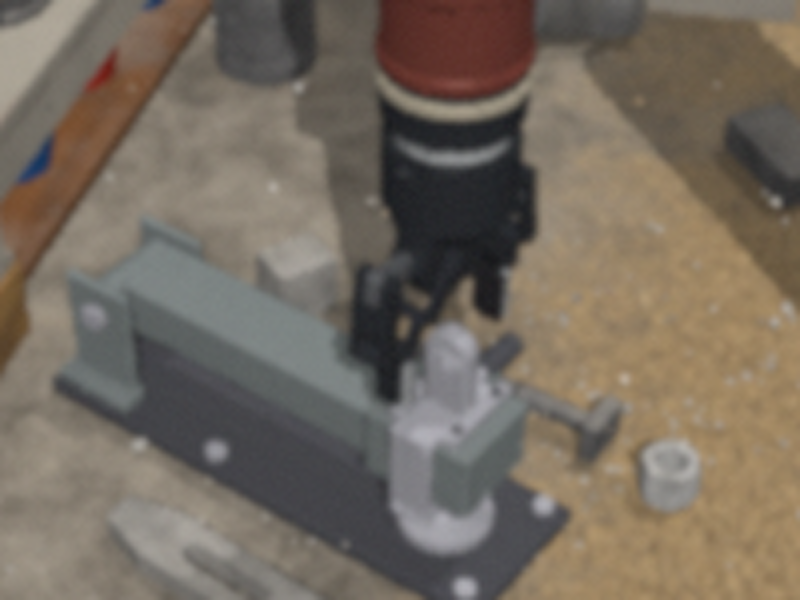

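The two fingers straddle the tab: near tip at about (385,395), far tip at about (490,315), tab at about (450,365). I check how well it is centred along hitch x before closing.

```bash
python3 - <<'E'
from h import *
s=arm.observe();p=np.array(s["position"]);R=Rn.from_rotvec(s["orientation"]).as_matrix()
c=lambda X:((proj("side",X)-[220,150])*4).round()
for n,d in [("grip pt",[-.019,0,0]),("near tip open",[-.013,.0425,0]),("far tip open",[-.013,-.0425,0]),("tab top(z.170)",[p[2]-.170,0,0]),("tab bottom(.118)",[p[2]-.118,0,0])]:
    print(n,c(p+R@np.array(d)))
print("dz 1cm px",c(p+R@[0,0,.01])-c(p))
for uv in ((330.3,238.9),(328.5,239.2)): 
    q=atz("side",uv,.152); print(q,R.T@(q-p)*100)
q=atz("top",(300.3,247.2),.152); print(q,R.T@(q-p)*100)
E
```

```text
grip pt [442. 345.]
near tip open [398. 393.]
far tip open [484. 314.]
tab top(z.170) [443. 327.]
tab bottom(.118) [440. 393.]
dz 1cm px [-14.  -8.]
[0.56238533 0.03536478 0.152     ] [-1.52681561  0.40569886 -0.22900066]
[0.56615128 0.03740537 0.152     ] [-1.52655172  0.7400813   0.03867745]
[0.56300641 0.02424938 0.152     ] [-1.52668912 -0.59431553  0.26023302]
```

Request:
{"op": "step_arm", "data": {"deltas": [[[0,0,-0.3],0,0.6],[[0,0,-0.3],0,0.35],[[0,0,-0.3],0,0.3],[[0,0,-0.3],0,0.3],[[0,0,-0.3],0,0.3],[[0,0,-0.3],0,0.3]]}}

```text
t: 3.4
position: [0.56, 0.0319, 0.1363]
orientation: [0.313, 1.548, -0.313]
force: [0.4, 0.7, 0.3]
gripper_width: 0.301
```

```bash
python3 - <<'E'
from h import *
s=arm.observe();print(s["t"],s["position"],s["force"],s["gripper_width"])
im=imaging.snapshot("side")[:,:,::-1]
cv2.imwrite("pics/v4.png",cv2.resize(im[200:290,280:400],(800,600),interpolation=cv2.INTER_CUBIC))
E
```

```text
3.4 [0.55995904 0.03186817 0.13631413] [0.4347942  0.6770826  0.33182287] 0.3008957851717416
```

View pics/v4.png

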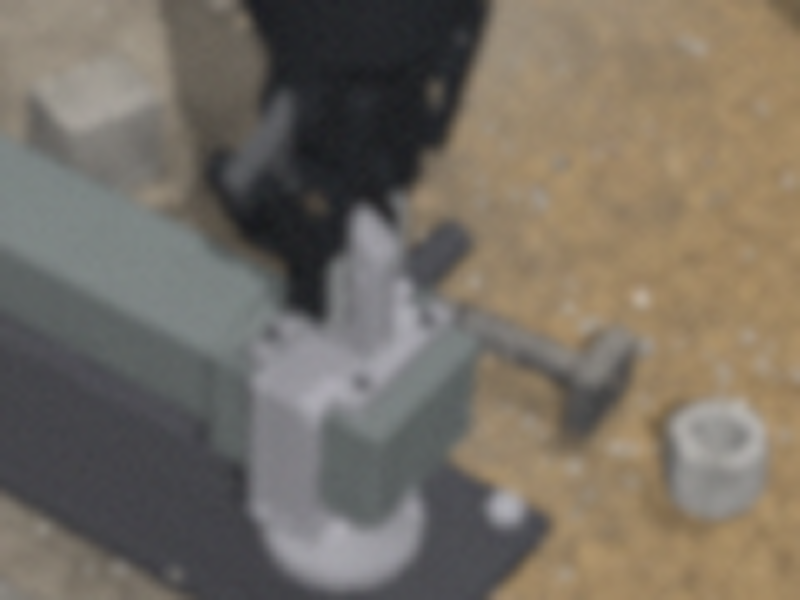

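The near finger, at about (315,260), covers only the far part of the tab's +y face, and the tab shows mostly right of it at (365,280). So the tab seems to lie some mm toward -x of my estimate. I check this with a model overlay on the earlier unoccluded pictures.

```bash
cat > ov.py <<'E'
from h import *
import sys
from itertools import product
p=[float(v) for v in sys.argv[1:4]]
def W(X): c,s=np.cos(p[2]),np.sin(p[2]); return np.array([p[0]+c*X[0]-s*X[1],p[1]+s*X[0]+c*X[1],X[2]])
out=[]
for c,f,(u0,v0) in(("side","pics/side0.png",(285,200)),("top","pics/top0.png",(255,210))):
    k=8; im=cv2.resize(cv2.imread(f)[v0:v0+75,u0:u0+100],None,fx=4*2,fy=8,interpolation=cv2.INTER_CUBIC)
    if c=="top": im=cv2.resize(cv2.imread(f)[v0:v0+75,u0:u0+100],None,fx=8,fy=8,interpolation=cv2.INTER_CUBIC)
    for (a,b,z0,z1),col in (((.015,.007,.114,.170),(0,0,255)),((.037,.032,.108,.108),(0,255,0))):
        for s in((-1,-1),(-1,1),(1,1),(1,-1)):
            n=(-s[1],s[0]) 
            P=lambda q,z:tuple(((proj(c,W((q[0]*a,q[1]*b,z)))-[u0,v0]+.5)*k).astype(int).tolist())
            cv2.line(im,P(s,z0),P(s,z1),col,1)
            for z in(z0,z1): cv2.line(im,P(s,z),P(n,z),col,1)
    out.append(cv2.resize(im[:, :],(400,300)) if 0 else im[:, 150:650])
o=np.hstack(out); cv2.imwrite("pics/"+sys.argv[4],cv2.resize(o,(800,480)))
E
python3 ov.py 0.560 0.032 -0.4 v5.png
```

```text
(no output)
```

View pics/v5.png

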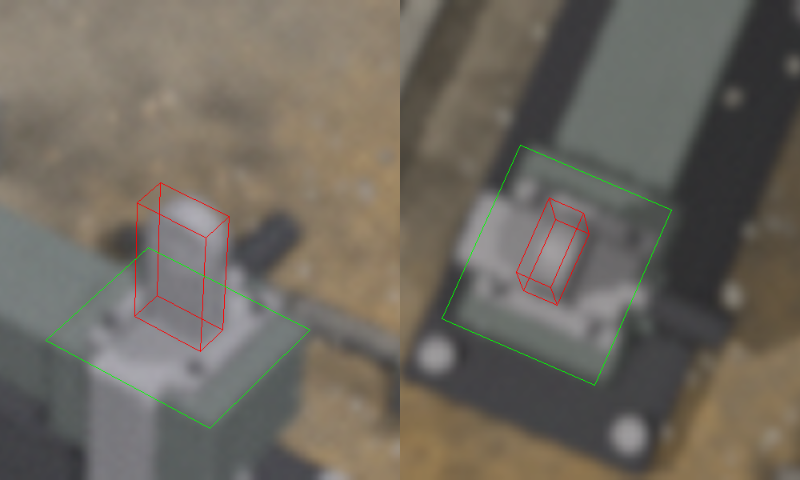

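The model overlay matches the hood corners (side view: (210,428) and (310,330)) and the tab to about 2–3 mm, so the position is good. I nudge 2 mm toward -x and close.

Request:
{"op": "step_arm", "data": {"deltas": [[[0,0,-0.2],0,0.25],[[0,0,-0.2],0,0.2],[[0,0,-0.2],0,0],[[0,0,-0.2],0,0],[[0,0,-0.2],0,0],[[0,0,-0.2],0,0]]}}

```text
t: 4.05
position: [0.558, 0.0315, 0.1367]
orientation: [0.312, 1.547, -0.315]
force: [-2.0, -6.5, 3.9]
gripper_width: 0.158
```

Request:
{"op": "step_arm", "data": {"deltas": [[[0,0.4,0],0,0],[[0,0.8,0],0,0],[[0,1.2,0],0,0],[[0,1.5,0],0,0],[[0,1.7,0],0,0],[[0,1.7,0],0,0],[[0,1.7,0],0,0]]}}

```text
t: 4.75
position: [0.5641, 0.0464, 0.1366]
orientation: [0.311, 1.548, -0.317]
force: [-4.1, -11.1, 5.3]
gripper_width: 0.153
```

Request:
{"op": "step_arm", "data": {"deltas": [[[0,0.2,0],0,0],[[0,0.4,0],0,0],[[0,0.4,0],0,0],[[0,0.4,0],0,0]]}}

```text
t: 5.15
position: [0.5646, 0.0477, 0.1365]
orientation: [0.308, 1.549, -0.322]
force: [-9.1, -22.4, 8.6]
gripper_width: 0.15
```

```bash
python3 - <<'E'
from h import *
im=imaging.snapshot("side")[:,:,::-1]
for n in("latch_tab","claw_edge"): print(n,[(np.round(x["at"],1),round(x["confidence"],2)) for x in landmark_of(n,"side")[:2]])
cv2.imwrite("pics/v6.png",cv2.resize(im[200:290,280:400],(800,600),interpolation=cv2.INTER_CUBIC))
s=arm.observe();print(s["t"],s["position"],s["force"])
E
```

```text
latch_tab [(array([321.7, 244.5]), 0.74), (array([319.9, 322.4]), 0.34)]
claw_edge [(array([323.9, 277. ]), 0.57), (array([317.7, 321. ]), 0.31)]
5.3 [0.56460831 0.04769269 0.1365502 ] [ -9.26621972 -23.69213339   7.85729911]
```

View pics/v6.png

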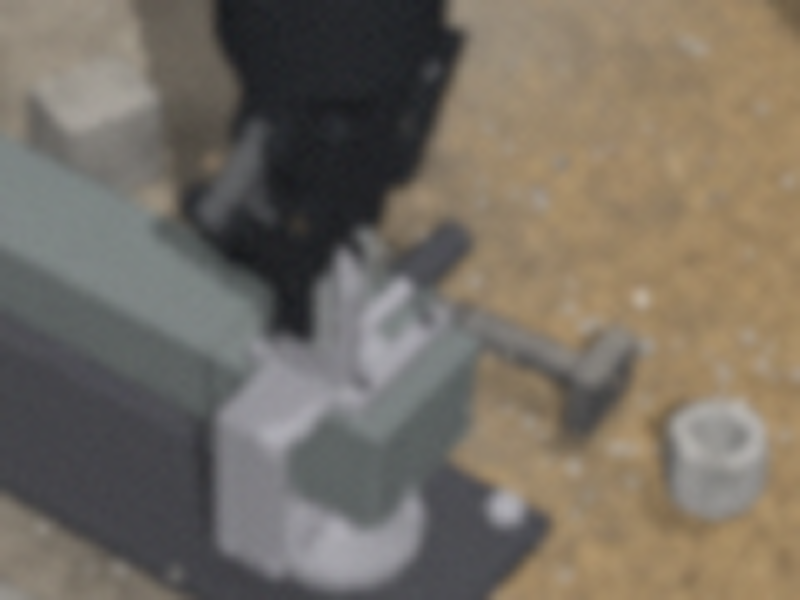

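The claw arm has moved from x≈250 to x≈215 in the crop, about 20 mm. The side force has jumped to 25 N, so the latch is on its stop. Now I swing up along the arc.

Request:
{"op": "step_arm", "data": {"deltas": [[[-0.7,-0.1,0.2],0,0],[[-1.5,-0.1,0.5],0,0],[[-2.2,-0.1,0.8],0,0],[[-2.9,-0.1,1.1],0,0],[[-3.6,-0.1,1.4],0,0],[[-3.6,-0.1,1.4],0,0]]}}

```text
t: 5.9
position: [0.577, 0.0424, 0.1716]
orientation: [0.31, 1.551, -0.32]
force: [-4.3, -17.0, -6.4]
gripper_width: 0.159
```

Request:
{"op": "step_arm", "data": {"deltas": [[[-0.7,0,0.35],0,0],[[-1.4,0,0.75],0,0],[[-2.1,0,1.15],0,0],[[-2.8,0,1.55],0,0],[[-3.4,0,2.0],0,0],[[-4.1,0,2.45],0,0],[[-4.1,0,2.45],0,0],[[-4.1,0,2.45],0,0],[[-4.1,0,2.45],0,0],[[-4.1,0,2.45],0,0]]}}

```text
t: 6.9
position: [0.5989, 0.0334, 0.2118]
orientation: [0.31, 1.552, -0.319]
force: [-5.5, -14.9, -4.5]
gripper_width: 0.152
```

```bash
python3 - <<'E'
from h import *
np.set_printoptions(precision=3,suppress=True)
im=imaging.snapshot("side")[:,:,::-1]
s=arm.observe();g=np.array(s["position"])+[0,0,.019];print(s["t"],s["position"],s["force"],s["gripper_width"],np.abs(s["joint_vel"]).max())
# model: tongue angle from grasp-point height and along hitch x (pivot 0.25 m from the closed tab)
for n in("latch_tab","claw_edge"):
    r=landmark_of(n,"side")[:2]; print(n,[(np.round(x["at"],1),round(x["confidence"],2)) for x in r])
h=np.array([np.cos(.4),-np.sin(.4)]); y=np.array([np.sin(.4),np.cos(.4)]);o=np.array([.562,.03])
def model(th,X): # X hitch coords when down, latch 20mm open
    dx,dz=X[0]-.25,X[2]-.075; c,q=np.cos(th),np.sin(th)
    xx=.25+dx*c+dz*q; zz=.075-dx*q+dz*c
    return np.r_[o+h*xx+y*X[1],zz]
for th in(.26,.30,.33,.36,.42): print(th,"tab",model(th,(0,.02,.152)),proj("side",model(th,(0,.02,.152))),"claw",proj("side",model(th,(0,.032,.049))))
print("grasp",g)
cv2.imwrite("pics/v7.png",cv2.resize(im[170:300,230:403],(798,600),interpolation=cv2.INTER_CUBIC))
E
```

```text
6.95 [0.599 0.033 0.212] [ -5.771 -15.908  -4.956] 0.15151966798702177 0.0021628435167867642
latch_tab [(array([312.1, 214. ]), 0.68)]
claw_edge [(array([323.5, 254.5]), 0.86), (array([328.5, 282.5]), 0.22)]
0.26 tab [0.596 0.037 0.214] [316.196 216.437] claw [321.829 256.533]
0.3 tab [0.601 0.035 0.222] [314.163 212.375] claw [321.284 253.15 ]
0.33 tab [0.605 0.033 0.229] [312.547 209.325] claw [320.781 250.557]
0.36 tab [0.61  0.032 0.235] [310.856 206.277] claw [320.196 247.92 ]
0.42 tab [0.619 0.028 0.247] [307.252 200.205] claw [318.781 242.521]
grasp [0.599 0.033 0.231]
```

View pics/v7.png

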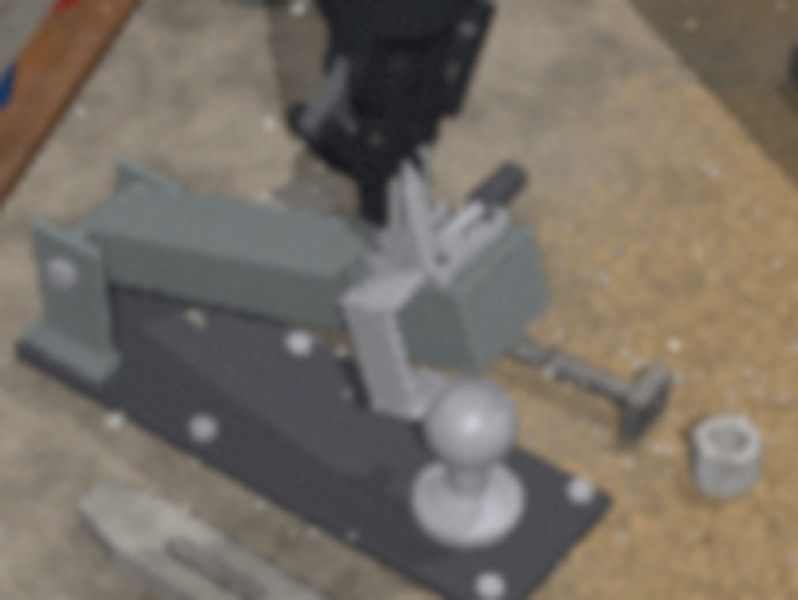

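The claw is up and clear of the ball: claw tip at about (405,405), ball top at about (470,385). The tool travel says 0.32 rad, while the landmarks say 0.285–0.30. I raise it slightly to centre it in the window, then settle.

Request:
{"op": "step_arm", "data": {"deltas": [[[-0.3,0,0.2],0,0],[[-0.6,0,0.4],0,0],[[-0.6,0,0.4],0,0],[[-0.6,0,0.4],0,0],[[-0.6,0,0.4],0,0],[[-0.6,0,0.4],0,0],[[-0.6,0,0.4],0,0],[[-0.6,0,0.4],0,0],[[-0.6,0,0.4],0,0],[[-0.6,0,0.4],0,0]]}}

```text
t: 8.05
position: [0.6029, 0.0318, 0.2177]
orientation: [0.31, 1.552, -0.319]
force: [-4.0, -16.1, -6.4]
gripper_width: 0.159
```

```bash
python3 - <<'E'
from h import *
for i in range(4):
    im=imaging.snapshot("side"); s=arm.observe()
    print(s["t"],np.round(s["position"],4),np.round(s["force"],1),round(s["gripper_width"],3),np.abs(s["joint_vel"]).max().round(4),
     [np.round(landmark_of(n,"side")[0]["at"],1) for n in("latch_tab","claw_edge")])
E
```

```text
8.1 [0.603  0.0318 0.2177] [ -4.4 -15.   -6.8] 0.156 0.0022 [array([309.6, 209.1]), array([319.4, 251.1])]
8.25 [0.6029 0.0318 0.2177] [ -4.4 -15.7  -5.9] 0.15 0.0011 [array([310.6, 208.2]), array([322.1, 250. ])]
8.4 [0.6029 0.0317 0.2177] [ -4.7 -15.1  -5.3] 0.148 0.0017 [array([310.3, 212.4]), array([321.9, 253.4])]
8.55 [0.6029 0.0317 0.2177] [ -4.2 -15.   -6.3] 0.154 0.0014 [array([310.3, 209.6]), array([320.9, 249.6])]
```

Landmarks average about 0.33 rad, tool travel says about 0.35 rad, and the pose is steady and gripped. I hand in the job.

```bash
python3 -c "
from workcell import arm
print(arm.close_job()); s=arm.observe(); print(s['t'],s['position'],s['force'],s['gripper_width'])"
```

```text
the job is handed in; nothing more can be done
None
the job is handed in; nothing more can be done
```

The hitch is uncoupled and I handed the job in at about 8.6 s. The arm is still holding the tongue up by the latch tab. `close_job` gave no verdict, so everything below comes from my own checks.

- **Latch:** I pulled the tab sideways to its stop while the coupler was still on the ball. The side force rose to about 25 N, and the claw arm moved about 20 mm in the picture. The gripper itself travelled about 17.5 mm after closing, because closing had probably already shifted the tab a little.
- **Tongue:** I then swung it up along its arc. The picture taken just before the last small lift showed the claw clear of the ball.
- **Final hold:** The arm was steady, the gripper opening was about 13 mm on the 14 mm tab, and the side load was about 16 N.

**Disagreements:**
- **Tongue angle:** the final readings differ slightly: about 0.35 rad from the tool's travel and about 0.33 rad on average from the image landmarks, which scatter by roughly 0.02 rad. Both are inside the 0.26–0.42 window.
- **Grip position:** the side views suggest the pads sit a few millimetres off-centre along the tab, but the grip showed no slip.

I did not measure the bystanders again at the end. The parts of the scene visible in the later side views looked unchanged.

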